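# Set out the weighing place for a centrifuge bucket

### The arm

A 6-joint arm with a two-finger parallel gripper is mounted at the origin on the work surface. World frame = base frame: x ahead of the robot, y to its left, z up, the work surface at z = 0. Lengths are in mm, angles in rad, forces in N, time in s.
With the tool pointing down it reaches from about 400 to 825 mm from the base axis. Payload 7 kg.
Tool frame: the origin (TCP) lies between the finger pads; the fingertips stand r.tips_ahead ahead of it and the grasp point (between the pads) lies 2 mm behind it (r.tips_ahead is the distance from the TCP to the fingertips, in mm); z points along the fingers, y is the line along which they close (so a half turn about z gives the same grasp; the last joint's range is limited). The gripper opens to 88 mm and grips with 3 to 60 N. Pads are 19 mm wide; open, the fingers measure 130 mm over their backs; the gripper's body (78 mm by 193 mm) begins 47 mm behind the grasp point.
Start: joints at [-0.866, 0.359, 0.012, 0, -1.224, -0.288], TCP at [273.236, -617.201, 243.561] pointing down, gripper open.
Joint ranges: [-3.07, 3.07], [-1.43, 2.12], [-1.02, 1.25], [-3.03, 1.67], [-3.05, -0], [-3.03, 3.03]. Speed limits (rad/s): [2.39, 2.39, 3.01, 3.14, 3.14, 3.14].

### API

Orientations are given as [roll, pitch, yaw] about the fixed x, y, z axes, in that order (R = Rz(yaw) Ry(pitch) Rx(roll)).
In Python, from rig import r gives the robot as it stands.
- The arm moves only by the shell command python3 -m handwheel 'ROWS' [FORCE]. ROWS is JSON, a list of rows, each an object of numbers: "claw": the finger opening in mm, from 0 to 87.6; "dx", "dy", "dz": the shift along the tool's x, y, z in mm; "spin": the turn about the tool's z in degrees. A call has 1 to 12 rows; each row shifts and turns the commanded pose from where the row before left it, along the tool's axes as they then stand; what a row does not reach is not made up. A row lasts 1/12 s, in which the tool goes at most 41.7 mm and 7.16 degrees, less where a joint would pass 70% of its speed; a pose out of reach is approached as far as the arm can. A call is refused whole if a number of a shift passes 41.7 or a number of a turn 7.16, either way. A call with a gripper value outside its range is refused whole. The fingers move at their own pace and stop on an object; FORCE is the grip in N (left out, the last holds). Time passes only in rows, so rows that do not move let the fingers close. It gives the time, the measured TCP pose, the force, the opening and the grip force at its end, in the units of the state.
- r.observe(): the state, without advancing time (a new reading comes with each control period).
- r.capture(name): name is "scene" or "side" or "wrist"; returns a dict with "img" (420x560x3 uint8, red, green, blue), "vertical_fov" (degrees; the focal length in pixels is half the picture's height over the tangent of half this angle, whatever the lens; pixels are square), "cx", "cy" (the principal point, pixels), "R" (3x3) and "t" (3): a world point X has camera coordinates R X + t. Camera axes: x right, y down, z forward; pixel columns grow to the right and rows downward; lengths in mm; the calibration is good to about 2 mm. A picture is of the moment at which its call begins. There is no depth.
- r.close_job(): hands the job in; it is judged then, once.
The state is a dict: "clock": time; "joint_pos": joint angles; "dq": joint speeds; "joint_efforts": joint torques, N m; "ee_pos": TCP position; "eef_rot": TCP orientation; "wrist_force": force on the tool from outside, world axes, zero at the start; "wrist_torque": the same for the moment, N m; "width": opening from 0.0 (shut) to 1.0 (fully open); "finger_force": force on a finger pad.
Only numpy, scipy, OpenCV 4.12 (cv2) and the standard library are available. Lean on these libraries where they do the work, as an engineer would, in place of code of your own. Each camera call takes 0.05 s, during which the arm holds its last target. There are 200 camera calls.

### The job

Set up the weighing place: gently stand the open centrifuge bucket upright in the middle of the scale's round pan, and close it with its knobbed lid. Put the tube rack on the bench beside the scale, on the side where the mixer stands, level with the middle of the scale's side, its long sides parallel to the scale's side and about 40 mm clear of it. Stand the larger of the two steel weights on the bench in front of the rack (the robot's side), in line with the rack's middle and about 30 mm clear of it; leave the smaller weight where it is.

Things in the scene. Friction and masses are not known exactly. Their poses are not given: they have to be found in the camera images.
- scale: White lab scale, fixed near the bench's middle, yaw up to 0.12 rad. Housing 170 (its x, front to back) x 130 (y) x 36 mm high; display and keys at the front (-x, towards the robot). Origin: centre of underside. Flat rigid round steel pan, diameter 96, centred at x = +25 mm, y = 0 in the scale's frame, its top 46 mm above the bench.
- mixer: Round grey tube mixer, fixed on the bench to the left or to the right of the scale, about 290 mm from it (on the other side lies a paper pad with the loose things). Cone-shaped, 90 mm across the foot, 78 mm high, black rubber cup on top. Origin: centre of underside.
- bucket: Loose open round grey plastic centrifuge bucket (a cup), upright on the paper pad (2 mm thick). Outer diameter 62 mm, straight-sided from 6 mm up, height 70 mm, wall 4 mm (mouth 54 mm wide). About 0.16 kg. Origin: centre of the underside, z up.
- lid: Bucket's loose grey lid, right way up on the pad. Below: chamfered plug 46 mm across, 6 deep; then flange 66 across (6 to 14 mm up); then upright round grip knob, 24 across (14 to 40 mm up). Origin: centre of plug's underside. Seated, the plug drops into the mouth (4 mm spare all round), the flange rests on the rim, its origin 64 mm above the bucket's. 0.05 kg.
- rack: Loose white block rack carrying six small orange-capped tubes in 2 rows of 3 (all fixed in it). Block 84 (its x) x 52 (its y) x 40 mm high, 52 mm high over the caps. Origin: centre of the underside. It starts on the pad with its long axis within about 0.3 rad of world x. About 0.18 kg.
- weight: The larger of two steel weights, upright on the pad: cylinder of diameter 36 mm, 45 mm high, with a small grip button (diameter 22 mm) on top, 62 mm high in all. Origin: centre of the underside. About 0.3 kg.
- small_weight: The smaller steel weight, to be left where it is on the pad: diameter 22 mm, body 28 mm high, 38 mm in all. Origin: centre of the underside.
Mind the look-alikes: they are no part of the job. What is shaped like the lid but green or yellow is not meant.

How it is judged (in metres and radians):
At the end, for the whole second after the job is handed in: Bucket upright on pan, centred to 15 mm; lid seated on it (8 mm). Rack on bench on mixer side of scale: 25-55 mm clear, middles level to 18 mm, parallel to 0.2 rad. Large weight upright on robot side of rack, 15-45 mm clear, in line to 15 mm. Small weight moved < 30 mm. All released, at rest (x of bucket in the frame of scale between 0.01 and 0.04 m and y of bucket in the frame of scale between -0.015 and 0.015 m and z of bucket in the frame of scale between 0.042 and 0.051 m and angle between each of bucket, rack, weight's own z axis and vertical below 0.08 rad and horizontal distance between lid and bucket below 0.008 m and z of lid in the frame of bucket between 0.06 and 0.068 m and angle between lid's own z axis and vertical below 0.1 rad and x of rack in the frame of scale between -0.018 and 0.018 m and (y of rack in the frame of scale between 0.116 and 0.146 m or y of rack in the frame of scale between -0.146 and -0.116 m) and horizontal distance between rack and mixer below 0.25 m and angle between the x axis of rack and the x axis of scale, either way round below 0.2 rad and height (world z) of each of rack, weight below 0.006 m and y of weight in the frame of rack between -0.015 and 0.015 m and (x of weight in the frame of rack between 0.075 and 0.105 m or x of weight in the frame of rack between -0.105 and -0.075 m) and x of weight in the frame of scale below -0.04 m and distance of small_weight from where it was at the start of the episode below 0.03 m and angle between small_weight's own z axis and vertical below 0.15 rad and linear speed of each of bucket, lid, rack, weight below 0.02 m/s and angular speed of each of bucket, lid, rack, weight below 0.2 rad/s); the robot touches nothing.
It fails at once if the bucket is pressed or dropped hard on the scale (over 60 N) (contact force between bucket and scale above 60 N).
It fails at once if the smaller weight is moved more than 60 mm or knocked over (distance of small_weight from where it was at the start of the episode above 0.06 m or angle between small_weight's own z axis and vertical above 0.7 rad).
It also fails if it takes over 104 s, if anything falls off the work surface, if the arm or the gripper's body presses on something with over 40 N, if the wrist force passes 120 N, or if a joint passes its speed limit or range.

## Working session

There is one attempt and no reset: what is moved stays moved. The work goes in short steps, Python scripts to look and compute and a shell command to move; the robot and the scene stay as the last step left them, time stands still between calls to the robot, and variables do not carry over. Pictures are saved under pics/ and viewed, at most 14 in all, crops included, and the job is handed in when it is done.

```bash
mkdir -p pics; ls; cat > h.py <<'E'
import numpy as np, cv2
from rig import r
def cap(n,f=None):
    c=r.capture(n)
    if f: cv2.imwrite('pics/'+f,c['img'][:,:,::-1])
    return c
def K(c):
    f=c['img'].shape[0]/2/np.tan(np.radians(c['vertical_fov'])/2); return f
def ray(c,u,v):
    f=K(c);R=np.array(c['R']);t=np.array(c['t']);d=R.T@np.array([(u-c['cx'])/f,(v-c['cy'])/f,1]);o=-R.T@t
    return o,d/np.linalg.norm(d)
def onz(c,u,v,z):
    o,d=ray(c,u,v);return o+d*(z-o[2])/d[2]
def tri(rs):
    A=0;b=0
    for o,d in rs:
        P=np.eye(3)-np.outer(d,d);A=A+P;b=b+P@o
    return np.linalg.solve(A,b)
def proj(c,X):
    p=np.array(c['R'])@np.array(X)+np.array(c['t']);f=K(c);return np.array([c['cx']+f*p[0]/p[2],c['cy']+f*p[1]/p[2]])
E
python3 - <<'E'
from h import *
print(r.tips_ahead); o=r.observe();print(o)
for n in('scene','side','wrist'):
    c=cap(n,n+'0.png');print(n,c['vertical_fov'],c['cx'],c['cy'],-np.array(c['R']).T@np.array(c['t']),np.round(c['R'],3).tolist(), [k for k in c])
E
```

```text
pics
17.0
{'clock': 0.0, 'joint_pos': array([-8.65927413e-01,  3.59382535e-01,  1.10361699e-02, -3.45797534e-04,
       -1.22412109e+00, -2.88049384e-01]), 'dq': array([ 0.00119787,  0.00070163,  0.00070324,  0.00046902, -0.00042546,
       -0.00120041]), 'joint_efforts': array([ 2.88853098e-04, -5.82727432e+01,  2.93063396e+01,  6.99750647e+00,
        7.05208411e-03, -1.69954874e-04]), 'ee_pos': array([ 273.02143175, -616.79437103,  242.61640296]), 'eef_rot': array([ 3.13989802e+00, -1.63105933e-04, -2.72489075e+00]), 'wrist_force': array([ 0.04101129,  0.27582983, -0.01453783]), 'wrist_torque': array([0.02389509, 0.03208516, 0.01312312]), 'finger_force': 0.0, 'width': 1.0010790473440845}
scene 46.778718503208204 279.31042913061924 221.68977123715757 [1159.19210124 -250.06805537  933.66987744] [[0.367, 0.93, -0.02], [0.696, -0.289, -0.657], [-0.617, 0.227, -0.753]] ['img', 'vertical_fov', 'cx', 'cy', 'R', 't']
side 44.19367114797025 287.6670610912625 211.09619002344627 [-151.88653084  721.38668925 1143.74457501] [[-0.75, -0.661, 0.012], [-0.509, 0.566, -0.648], [0.422, -0.492, -0.761]] ['img', 'vertical_fov', 'cx', 'cy', 'R', 't']
wrist 69.86499027792793 275.6214860724275 212.16180396893628 [ 204.12137554 -646.95720131  383.90519881] [[-0.404, 0.915, 0.002], [0.878, 0.388, 0.28], [0.256, 0.115, -0.96]] ['img', 'vertical_fov', 'cx', 'cy', 'R', 't']
```

View pics/scene0.png

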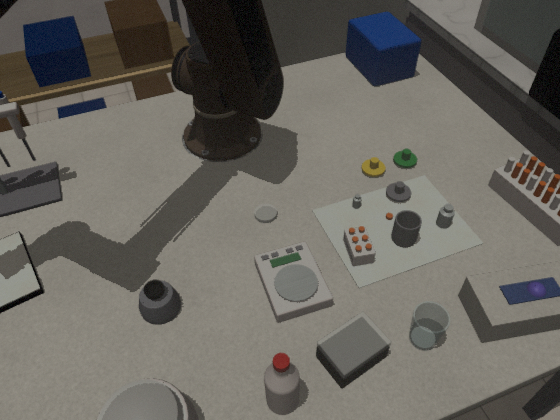

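View pics/side0.png

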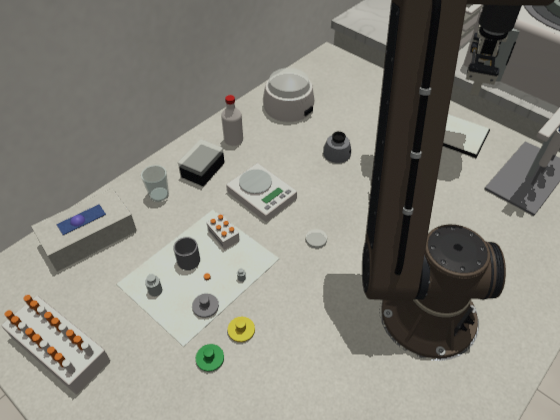

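Scene view: the bucket is at (407,228) and the grey lid at (399,190). Look-alikes for the lid are green at (405,158), yellow at (373,167) and a flat disc at (265,213). The small rack is at (359,243); the big tube rack at (525,190) is a decoy. The large weight is at (447,214) and the small one at (357,200). The glass at (428,325) is not the bucket. The scale is at (293,280) and the mixer at (157,300), on the −y side. Next is a close crop to check these choices, plus coarse triangulation.

```bash
python3 - <<'E'
from h import *
a=cap('scene');b=cap('side')
im=a['img'][130:330,230:490,::-1]; cv2.imwrite('pics/crop1.png',cv2.resize(im,None,fx=3,fy=3,interpolation=cv2.INTER_CUBIC))
P={'lidknob':((399,185),(205,298)),'bucketmouth':((407,221),(186,245)),'weight btn':((449,209),(152,281)),'small':((357,196),(241,272)),'pan':((296,283),(256,182)),'mixer top':((154,290),(339,138)),'rack mid cap':((360,237),(223,227))}
for k,(p,q) in P.items():
    X=tri([ray(a,*p),ray(b,*q)]);print(k,X.round(),(proj(a,X)-p).round(1))
E
```

```text
lidknob [427. 353.  39.] [-0.5 -0.1]
bucketmouth [563. 288.  69.] [-0.4 -0. ]
weight btn [555. 412.  51.] [-1.2 -0.1]
small [417. 237.  34.] [-0.2 -0. ]
pan [605. -14.  39.] [-0.9 -0.3]
mixer top [ 525. -306.   66.] [-0.5 -0.2]
rack mid cap [549. 173.  48.] [-0.7 -0.1]
```

View pics/crop1.png

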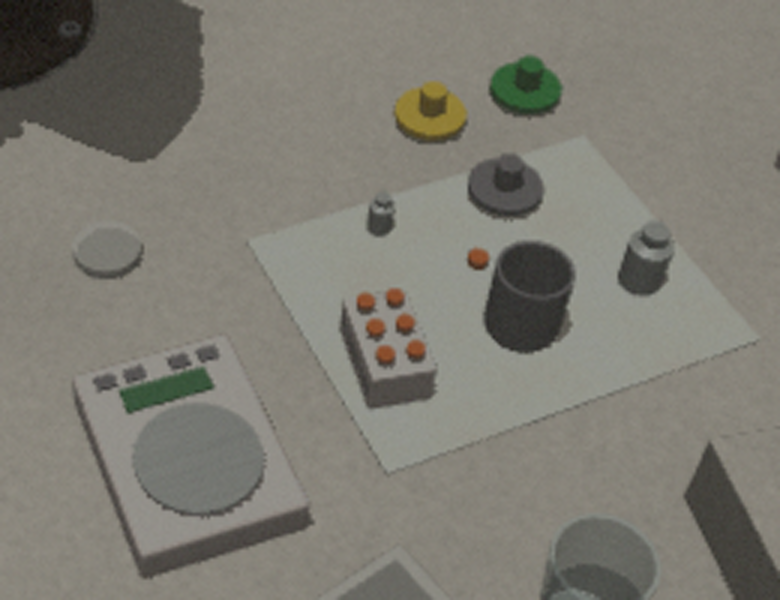

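The crop confirms the grey lid at (505,185), right way up on the pad; the green and yellow ones lie off it. I'm now moving to view from over the scale, then over the pad.

```bash
python3 -m handwheel '[{"claw":87,"spin":6,"dz":-15},{"spin":6,"dz":-15},{"spin":6,"dz":-15},{"spin":6,"dz":-15},{"dx":-14,"dy":39},{"dx":-14,"dy":39},{"dx":-14,"dy":39},{"dx":-14,"dy":39},{"dx":-14,"dy":39},{"dx":-14,"dy":39},{"dx":-14,"dy":39},{"dx":-14,"dy":39}]' 30
python3 -m handwheel '[{"dx":-14,"dy":39},{"dx":-14,"dy":39},{"dx":-14,"dy":39},{"dx":-14,"dy":39},{"dx":-14,"dy":39},{"dx":-14,"dy":39},{"dx":0},{"dx":0}]'
python3 - <<'E'
from h import *
import pickle
c=cap('wrist','w_scale.png');pickle.dump(c,open('w1.pkl','wb'));o=r.observe();print(o['ee_pos'],o['eef_rot'],-np.array(c['R']).T@c['t'])
E
python3 -m handwheel '[{"dy":38},{"dy":38},{"dy":38},{"dy":38},{"dy":38},{"dy":38},{"dy":38},{"dy":38},{"dx":0},{"dx":0}]'
python3 - <<'E'
from h import *
import pickle
c=cap('wrist','w_pad.png');pickle.dump(c,open('w2.pkl','wb'));o=r.observe();print(o['ee_pos'],o['eef_rot'],o['joint_pos'])
E
```

```text
[ 273.16311402 -617.08884395  243.23843008] [ 3.14102514e+00 -6.15291908e-05 -2.72486810e+00] [ 204.15930457 -647.05791477  384.29951454]
[ 273.21021016 -617.12055877  243.33351193] [ 3.14120619e+00 -5.77085062e-05 -2.72479000e+00] [-8.65880735e-01  3.58816840e-01  1.17234454e-02 -5.79294902e-05
 -1.22408987e+00 -2.88093252e-01]validation failed for argument at $[0]...
validation failed for argument at $[0]...
validation failed for argument at $[0]...
```

View pics/w_scale.png

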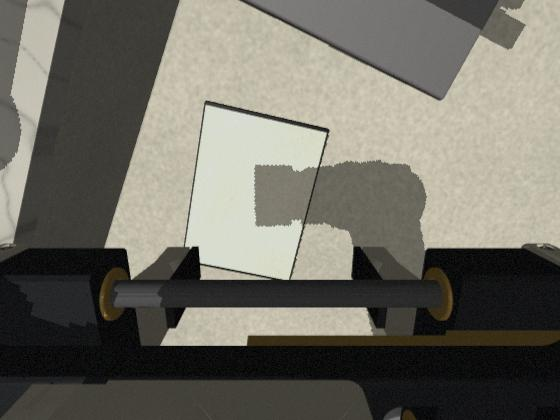

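View pics/w_pad.png

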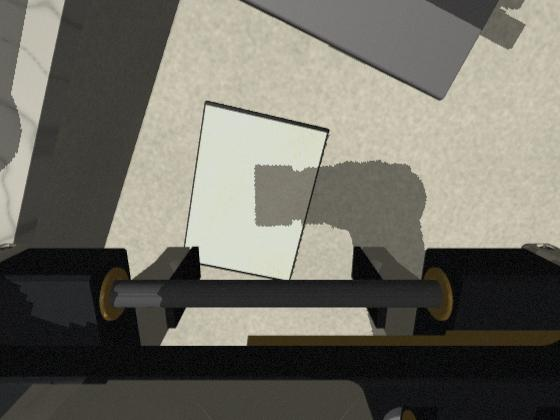

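The calls were refused, so both pictures show only the start view: a tablet-like sheet at (255,190), with the gripper across rows above 250. The view reaches on the tool's +x side. Rows probably need every key, so I'll try that.

```bash
python3 -m handwheel '[{"claw":87,"dx":0,"dy":0,"dz":-15,"spin":6},{"claw":87,"dx":0,"dy":0,"dz":-15,"spin":6},{"claw":87,"dx":0,"dy":0,"dz":-15,"spin":6},{"claw":87,"dx":0,"dy":0,"dz":-15,"spin":6},{"claw":87,"dx":-14,"dy":39,"dz":0,"spin":0},{"claw":87,"dx":-14,"dy":39,"dz":0,"spin":0}]' 30 && python3 -m handwheel '[{"claw":87,"dx":-14,"dy":39,"dz":0,"spin":0},{"claw":87,"dx":-14,"dy":39,"dz":0,"spin":0},{"claw":87,"dx":-14,"dy":39,"dz":0,"spin":0},{"claw":87,"dx":-14,"dy":39,"dz":0,"spin":0}]'
```

```text
clock: 0.85
ee_pos: [301.1, -539.7, 303.4]
eef_rot: [-3.141, 0.0, 3.136]
wrist_force: [2.3, 0.5, 0.4]
width: 0.993
finger_force: 0.0
clock: 1.18
ee_pos: [357.8, -381.6, 303.7]
eef_rot: [-3.141, 0.0, 3.139]
wrist_force: [1.3, 0.1, -0.1]
width: 0.989
finger_force: 0.0
```

```bash
python3 -m handwheel '[{"claw":87,"dx":-25,"dy":26,"dz":0,"spin":0},{"claw":87,"dx":-25,"dy":26,"dz":0,"spin":0},{"claw":87,"dx":-25,"dy":26,"dz":0,"spin":0},{"claw":87,"dx":-25,"dy":26,"dz":0,"spin":0},{"claw":87,"dx":-25,"dy":26,"dz":0,"spin":0},{"claw":87,"dx":-25,"dy":26,"dz":0,"spin":0},{"claw":87,"dx":-25,"dy":26,"dz":0,"spin":0},{"claw":87,"dx":-25,"dy":26,"dz":0,"spin":0},{"claw":87,"dx":-25,"dy":26,"dz":0,"spin":0},{"claw":87,"dx":-25,"dy":26,"dz":0,"spin":0},{"claw":87,"dx":0,"dy":0,"dz":0,"spin":0},{"claw":87,"dx":0,"dy":0,"dz":0,"spin":0}]'
python3 - <<'E'
from h import *
import pickle
c=cap('wrist','w_scale.png');pickle.dump(c,open('w1.pkl','wb'));s=[cap('scene'),cap('side')];pickle.dump(s,open('ss.pkl','wb'))
E
python3 -m handwheel '[{"claw":87,"dx":0,"dy":38,"dz":0,"spin":0},{"claw":87,"dx":0,"dy":38,"dz":0,"spin":0},{"claw":87,"dx":0,"dy":38,"dz":0,"spin":0},{"claw":87,"dx":0,"dy":38,"dz":0,"spin":0},{"claw":87,"dx":0,"dy":38,"dz":0,"spin":0},{"claw":87,"dx":0,"dy":38,"dz":0,"spin":0},{"claw":87,"dx":0,"dy":38,"dz":0,"spin":0},{"claw":87,"dx":0,"dy":38,"dz":0,"spin":0},{"claw":87,"dx":0,"dy":38,"dz":0,"spin":0},{"claw":87,"dx":0,"dy":0,"dz":0,"spin":0},{"claw":87,"dx":0,"dy":0,"dz":0,"spin":0}]'
python3 - <<'E'
from h import *
import pickle
c=cap('wrist','w_pad.png');pickle.dump(c,open('w2.pkl','wb'));o=r.observe();print(o['ee_pos'],o['eef_rot'],o['joint_pos'])
a=np.hstack([cv2.imread('pics/w_scale.png')[:260],]);b=cv2.imread('pics/w_pad.png')[:260];cv2.imwrite('pics/both.png',np.vstack([a,b]))
E
```

```text
clock: 2.18
ee_pos: [609.2, -122.3, 302.6]
eef_rot: [-3.142, -0.001, -3.141]
wrist_force: [-0.2, -0.7, 0.5]
width: 0.99
finger_force: 0.0
clock: 3.25
ee_pos: [608.6, 218.9, 303.5]
eef_rot: [-3.142, -0.0, 3.141]
wrist_force: [0.1, 1.0, -0.7]
width: 0.995
finger_force: 0.0
[608.72440724 217.7019696  303.74635128] [-3.14149675e+00  3.89994346e-05  3.13988539e+00] [ 6.44736853e-01  2.82092211e-01  3.84158859e-02  1.03088857e-04
 -1.32714664e+00 -2.21726532e+00]
```

View pics/both.png

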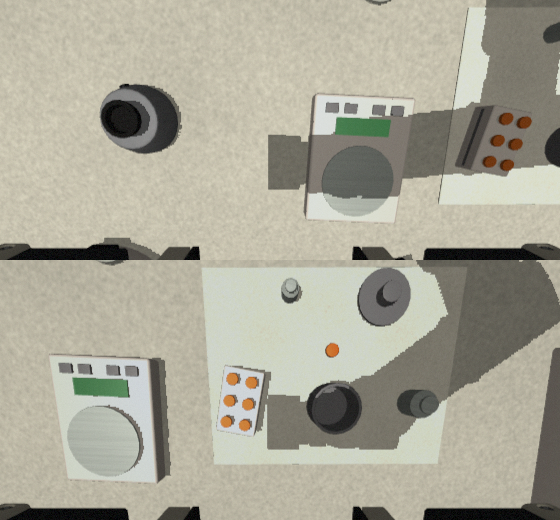

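Upper view (rows 0–260, over the scale): mixer cup at (122,118), display at (362,127), pan at (358,181), rack caps near (505,142). Lower view (subtract 260 from rows): pan at (103,181), caps near (240,142), bucket mouth at (334,148), lid knob at (391,32), weight button at (427,144), small weight at (290,28).

```bash
cat > m1.py <<'E'
from h import *
import pickle
w1=pickle.load(open('w1.pkl','rb'));w2=pickle.load(open('w2.pkl','rb'));sc,sd=pickle.load(open('ss.pkl','rb'))
def cents(c,lo,hi,box,mn=15):
    h=cv2.cvtColor(c['img'],cv2.COLOR_RGB2HSV);m=cv2.inRange(h,lo,hi)
    q=np.zeros_like(m);x0,y0,x1,y1=box;q[y0:y1,x0:x1]=m[y0:y1,x0:x1]
    n,l,s,ce=cv2.connectedComponentsWithStats(q);return [(ce[i],s[i,4]) for i in range(1,n) if s[i,4]>=mn],q
O=((3,140,60),(18,255,255))
C=[]
for c,b in((w1,(480,100,545,180)),(w2,(215,100,265,180))):
    k,_=cents(c,*O,b);k=sorted([x[0] for x in k],key=lambda p:p[1]);k=[sorted(k[i:i+2],key=lambda p:p[0]) for i in(0,2,4)];C.append(k);print(np.round(k,1).tolist())
P=np.array([[tri([ray(w1,*C[0][i][j]),ray(w2,*C[1][i][j])]) for j in(0,1)] for i in range(3)]);print(P.round(1).tolist())
d=(P[2]-P[0]).mean(0);print('rack c',P.mean((0,1)).round(1),'yaw',np.arctan2(d[1],d[0]))
# display
for c,b in((w1,(320,110,400,145)),(w2,(60,110,140,145))):
    k,m=cents(c,(40,80,20),(90,255,255),b);rc=cv2.minAreaRect(cv2.findNonZero(m));bx=cv2.boxPoints(rc);W=np.array([onz(c,*p,36)[:2] for p in bx]);cc=W.mean(0)
    e=sorted([(np.linalg.norm(W[i]-W[i-1]),W[i]-W[i-1]) for i in range(4)],key=lambda t:t[0])
    print('disp',cc.round(1),[x[0].round(1) for x in e],[np.arctan2(*(x[1]*np.sign(x[1][1]))[[0,1]]*np.array([-1,1])).round(3) for x in e[2:]])
# mixer/pan rough
print('pan',tri([ray(w1,358,181),ray(w2,103.5,181)]).round(1))
for n,p,q in(('fl',(315,94.5),(52,95.5)),('fr',(413.5,98.5),(151.5,98))):print(n,tri([ray(w1,*p),ray(w2,*q)]).round(1))
for n,p,q,s in(('lidknob',(391.5,31.5),(399,185),(205,298)),('bucket',(334,148),(407.5,221),(186.5,245)),('wbtn',(427,144),(449,209),(152,281)),('small',(290,24),(357,196),(241,272))):
    R=[ray(w2,*p),ray(sc,*q),ray(sd,*s)];X=tri(R);print(n,X.round(1),[(proj(c,X)-z).round(1).tolist() for c,z in((w2,p),(sc,q),(sd,s))])
E
python3 m1.py
python3 - <<'E'
import cv2,numpy as np
a=cv2.imread('pics/w_pad.png');im=a[0:200,280:460];cv2.imwrite('pics/c2.png',np.clip(cv2.resize(im,None,fx=3,fy=3,interpolation=cv2.INTER_CUBIC)*1.6,0,255).astype('uint8'))
E
```

```text
[[[505.6, 118.2], [523.7, 122.1]], [[497.4, 140.1], [515.2, 143.9]], [[489.2, 161.2], [506.6, 164.6]]]
[[[232.1, 118.4], [251.1, 122.0]], [[229.0, 140.1], [247.7, 143.9]], [[226.1, 161.2], [244.4, 164.6]]]
[[[526.0, 165.3, 51.2], [530.5, 189.0, 51.1]], [[552.5, 160.4, 51.4], [557.2, 184.1, 51.4]], [[579.1, 155.3, 51.1], [583.5, 179.0, 51.1]]]
rack c [554.8 172.2  51.2] yaw -0.1857805508528277
disp [536.2  -8.1] [np.float64(20.8), np.float64(21.0), np.float64(70.7), np.float64(71.8)] [np.float64(-0.046), np.float64(-0.047)]
disp [536.   -9.9] [np.float64(20.8), np.float64(20.9), np.float64(70.6), np.float64(71.6)] [np.float64(-0.046), np.float64(-0.046)]
pan [606.  -11.3  45.8]
fl [496.6 -70.5  27.6]
fr [500.5  58.   26.8]
lidknob [426.7 354.6  39.8] [[-2.9, -0.1], [0.1, -0.6], [-1.1, 0.4]]
bucket [562.1 289.4  69.1] [[-1.5, 0.9], [-0.6, -0.7], [-0.9, 0.6]]
wbtn [556.2 412.5  51.1] [[-0.6, -1.0], [-0.9, -0.0], [-1.5, -0.1]]
small [417.  237.1  33.9] [[0.0, -0.2], [-0.2, 0.0], [-0.2, 0.0]]
```

View pics/c2.png

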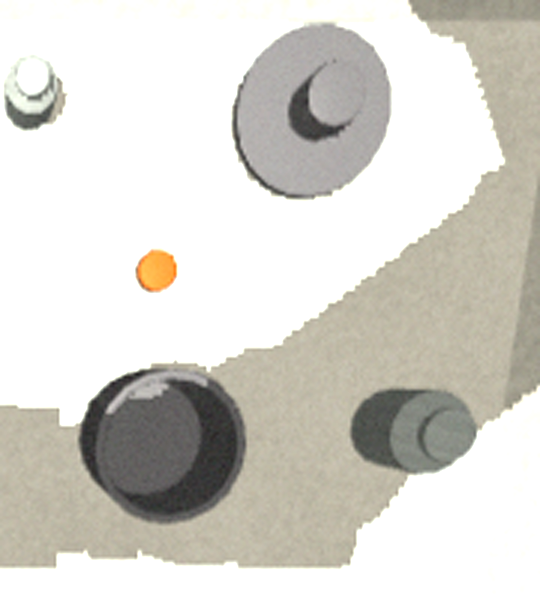

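Rack caps triangulate to z≈51 (expected about 52–54) and the pan to 45.8 (expected 46). Both match the given sizes. The scale centre is about (581,−10.3), yaw −0.04. The rack is at (555,172), yaw −0.186. I'll take the rack first.

```bash
python3 -m handwheel '[{"claw":87,"dx":27,"dy":-23,"dz":0,"spin":0},{"claw":87,"dx":27,"dy":-23,"dz":0,"spin":0},{"claw":87,"dx":0,"dy":0,"dz":20,"spin":5.3},{"claw":87,"dx":0,"dy":0,"dz":30,"spin":5.3},{"claw":87,"dx":0,"dy":0,"dz":40,"spin":0},{"claw":87,"dx":0,"dy":0,"dz":40,"spin":0},{"claw":87,"dx":0,"dy":0,"dz":40,"spin":0},{"claw":87,"dx":0,"dy":0,"dz":30,"spin":0},{"claw":87,"dx":0,"dy":0,"dz":0,"spin":0},{"claw":87,"dx":0,"dy":0,"dz":0,"spin":0}]'
python3 - <<'E'
from h import *
c=cap('wrist','w3.png')
o=r.observe();print(o['ee_pos'],o['eef_rot'])
# re-measure rack from caps at closer range
h=cv2.cvtColor(c['img'],cv2.COLOR_RGB2HSV);m=cv2.inRange(h,(3,140,60),(18,255,255))
n,l,s,ce=cv2.connectedComponentsWithStats(m)
for i in range(1,n):
    if s[i,4]>20: print(ce[i].round(1),s[i,4],onz(c,*ce[i],53).round(1))
E
```

```text
clock: 4.13
ee_pos: [554.6, 170.2, 103.4]
eef_rot: [-3.139, -0.002, 2.953]
wrist_force: [0.6, -0.0, 1.4]
width: 0.994
finger_force: 0.0
[555.87771442 171.31701053 105.20365939] [3.14134361e+00 1.28826576e-03 2.95356507e+00]
[423.8 106.2] 543 [486.8 274.6  53. ]
[259.2 200.8] 381 [525.6 165.4  53. ]
[295.3 200.8] 378 [530.1 188.7  53. ]
[259.8 239. ] 348 [551.9 160.4  53. ]
[294.7 239. ] 352 [556.4 183.8  53. ]
[260.5 272.5] 265 [576.8 155.8  53. ]
[294.3 272.6] 263 [581.3 179.1  53. ]
```

View pics/w3.png

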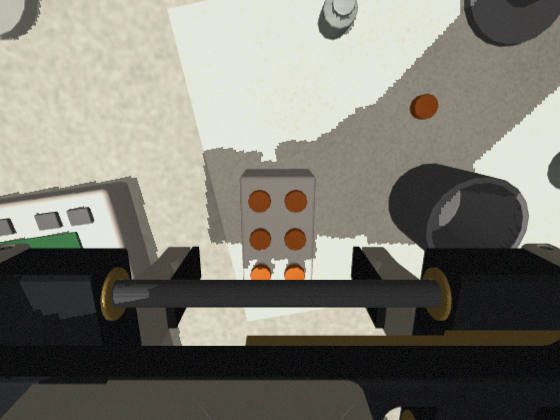

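The rack sits centred between the fingers (caps at columns 259–295), so I'll descend and grip.

```bash
python3 -m handwheel '[{"claw":87,"dx":0,"dy":0,"dz":30,"spin":0},{"claw":87,"dx":0,"dy":0,"dz":28,"spin":0},{"claw":87,"dx":0,"dy":0,"dz":20,"spin":0},{"claw":40,"dx":0,"dy":0,"dz":0,"spin":0},{"claw":40,"dx":0,"dy":0,"dz":0,"spin":0},{"claw":40,"dx":0,"dy":0,"dz":0,"spin":0},{"claw":40,"dx":0,"dy":0,"dz":0,"spin":0},{"claw":40,"dx":0,"dy":0,"dz":0,"spin":0},{"claw":40,"dx":0,"dy":0,"dz":0,"spin":0}]' 25
python3 -m handwheel '[{"claw":40,"dx":0,"dy":0,"dz":-20,"spin":0},{"claw":40,"dx":0,"dy":0,"dz":-40,"spin":0},{"claw":40,"dx":0,"dy":0,"dz":-40,"spin":0},{"claw":40,"dx":0,"dy":0,"dz":0,"spin":0}]'
```

```text
clock: 4.93
ee_pos: [555.5, 172.5, 27.0]
eef_rot: [3.14, 0.002, 2.955]
wrist_force: [-0.7, -1.4, 0.7]
width: 0.602
finger_force: 0.8
clock: 5.27
ee_pos: [558.9, 174.2, 133.9]
eef_rot: [3.134, 0.01, 2.956]
wrist_force: [2.0, 1.2, -1.6]
width: 0.592
finger_force: 25.0
```

```bash
python3 -m handwheel '[{"claw":40,"dx":0,"dy":0,"dz":0,"spin":-4.2},{"claw":40,"dx":0,"dy":0,"dz":0,"spin":-4.2},{"claw":40,"dx":-3.7,"dy":-34.7,"dz":0,"spin":0},{"claw":40,"dx":-3.7,"dy":-34.7,"dz":0,"spin":0},{"claw":40,"dx":-3.7,"dy":-34.7,"dz":0,"spin":0},{"claw":40,"dx":-3.7,"dy":-34.7,"dz":0,"spin":0},{"claw":40,"dx":-3.7,"dy":-34.7,"dz":0,"spin":0},{"claw":40,"dx":-3.7,"dy":-34.7,"dz":0,"spin":0},{"claw":40,"dx":-3.7,"dy":-34.7,"dz":0,"spin":0},{"claw":40,"dx":-3.7,"dy":-34.7,"dz":0,"spin":0},{"claw":40,"dx":-3.7,"dy":-34.7,"dz":0,"spin":0},{"claw":40,"dx":0,"dy":0,"dz":0,"spin":0}]'
python3 -m handwheel '[{"claw":40,"dx":0,"dy":0,"dz":0,"spin":0},{"claw":40,"dx":0,"dy":0,"dz":0,"spin":0}]'
python3 - <<'E'
from h import *
c=cap('wrist','w4.png')
o=r.observe();print(o['ee_pos'],o['eef_rot'])
h=cv2.cvtColor(c['img'],cv2.COLOR_RGB2HSV);m=cv2.inRange(h,(3,140,60),(18,255,255))
n,l,s,ce=cv2.connectedComponentsWithStats(m);z=o['ee_pos'][2]+29
for i in range(1,n):
    if s[i,4]>20: print(ce[i].round(1),s[i,4],onz(c,*ce[i],z).round(1))
E
```

```text
clock: 6.27
ee_pos: [575.2, -146.0, 125.5]
eef_rot: [-3.141, -0.0, 3.097]
wrist_force: [-0.2, 0.8, -1.5]
width: 0.591
finger_force: 25.0
clock: 6.43
ee_pos: [575.3, -141.4, 125.5]
eef_rot: [3.141, -0.0, 3.1]
wrist_force: [-0.0, 0.0, -1.1]
width: 0.594
finger_force: 25.0
[ 575.35875262 -140.72052363  125.54626707] [ 3.14141681e+00 -8.44308839e-05  3.10120670e+00]
[246.9 244.3] 990 [ 545.4 -150.9  154.5]
[304.5 244.3] 987 [ 546.4 -127.8  154.5]
[248.6 311.5] 250 [ 576.5 -152.3  154.5]
[303.  311.6] 244 [ 577.5 -128.9  154.5]
```

View pics/w4.png

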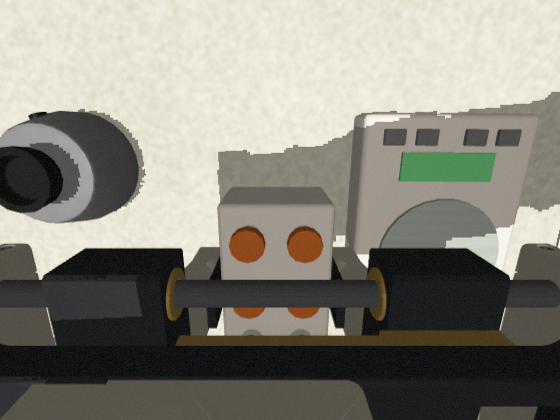

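The rack is held square, with front caps at (247,244) and (304,244), clear of the scale on the right and the mixer on the left. Lowering now, with a narrow opening on release.

```bash
python3 -m handwheel '[{"claw":40,"dx":-1,"dy":-0.5,"dz":35,"spin":0},{"claw":40,"dx":-1,"dy":0,"dz":35,"spin":0},{"claw":40,"dx":0,"dy":0,"dz":20,"spin":0},{"claw":40,"dx":0,"dy":0,"dz":7,"spin":0},{"claw":40,"dx":0,"dy":0,"dz":4,"spin":0},{"claw":40,"dx":0,"dy":0,"dz":0.5,"spin":0},{"claw":40,"dx":0,"dy":0,"dz":0,"spin":0},{"claw":40,"dx":0,"dy":0,"dz":0,"spin":0}]'
python3 -m handwheel '[{"claw":66,"dx":0,"dy":0,"dz":0,"spin":0},{"claw":66,"dx":0,"dy":0,"dz":0,"spin":0},{"claw":66,"dx":0,"dy":0,"dz":0,"spin":0},{"claw":66,"dx":0,"dy":0,"dz":-10,"spin":0},{"claw":66,"dx":0,"dy":0,"dz":-35,"spin":0},{"claw":66,"dx":0,"dy":0,"dz":-40,"spin":0},{"claw":66,"dx":0,"dy":0,"dz":-40,"spin":0},{"claw":87,"dx":0,"dy":0,"dz":-40,"spin":0},{"claw":87,"dx":0,"dy":0,"dz":-40,"spin":0},{"claw":87,"dx":0,"dy":0,"dz":-40,"spin":0}]'
```

```text
clock: 7.15
ee_pos: [578.6, -141.0, 25.3]
eef_rot: [3.142, 0.002, 3.102]
wrist_force: [-1.0, -0.6, -1.8]
width: 0.588
finger_force: 25.0
clock: 7.98
ee_pos: [576.8, -142.0, 272.4]
eef_rot: [3.142, 0.001, 3.101]
wrist_force: [1.9, 0.1, -0.2]
width: 0.92
finger_force: 0.0
```

```bash
python3 -m handwheel '[{"claw":87,"dx":0,"dy":0,"dz":0,"spin":-2.3},{"claw":87,"dx":-5.5,"dy":39.5,"dz":-3,"spin":0},{"claw":87,"dx":-5.5,"dy":39.5,"dz":-3,"spin":0},{"claw":87,"dx":-5.5,"dy":39.5,"dz":-3,"spin":0},{"claw":87,"dx":-5.5,"dy":39.5,"dz":-3,"spin":0},{"claw":87,"dx":-5.5,"dy":39.5,"dz":-3,"spin":0},{"claw":87,"dx":-5.5,"dy":39.5,"dz":-3,"spin":0},{"claw":87,"dx":-5.5,"dy":39.5,"dz":-3,"spin":0},{"claw":87,"dx":-5.5,"dy":39.5,"dz":-3,"spin":0},{"claw":87,"dx":-5.5,"dy":39.5,"dz":-3,"spin":0},{"claw":87,"dx":-5.5,"dy":39.5,"dz":-3,"spin":0},{"claw":87,"dx":-5.5,"dy":39.5,"dz":-3,"spin":0}]'
python3 -m handwheel '[{"claw":87,"dx":-5.5,"dy":39.5,"dz":0,"spin":0},{"claw":87,"dx":0,"dy":0,"dz":0,"spin":0},{"claw":87,"dx":0,"dy":0,"dz":0,"spin":0},{"claw":87,"dx":0,"dy":0,"dz":0,"spin":0}]'
python3 - <<'E'
from h import *
import pickle
c=cap('wrist','w5.png');pickle.dump(c,open('w5.pkl','wb'));o=r.observe();print(o['ee_pos'],o['eef_rot'],-np.array(c['R']).T@c['t'])
w2=pickle.load(open('w2.pkl','rb'))
a=np.clip(w2['img'][:200,270:460].astype(float)*1.5,0,255).astype('uint8')
P={'lid':[425,354,40],'b':[562,289,70],'w':[556,412,60]}
for k in P: print(k,proj(c,P[k]).round(),proj(w2,P[k]).round())
im=np.clip(cv2.imread('pics/w5.png')[:260,:].astype(float)*1.4,0,255);x=int(proj(c,P['b'])[0])
lo=max(0,x-130);print('crop x0',lo);cv2.imwrite('pics/c5.png',cv2.resize(im[20:220,lo:lo+260],None,fx=3,fy=3,interpolation=cv2.INTER_CUBIC))
E
```

```text
clock: 8.98
ee_pos: [637.9, 294.4, 303.5]
eef_rot: [3.141, 0.001, 3.141]
wrist_force: [1.1, -1.3, 0.9]
width: 0.991
finger_force: 0.0
clock: 9.32
ee_pos: [643.4, 332.2, 302.3]
eef_rot: [-3.141, -0.0, -3.141]
wrist_force: [0.4, -0.6, -1.1]
width: 0.994
finger_force: 0.0
[643.53203069 331.52010097 302.65060524] [-3.14153355e+00  1.92600791e-04  3.14101546e+00] [567.89153435 332.96377664 443.4682187 ]
lid [294.  -5.] [388.  30.]
b [239. 119.] [332. 149.]
w [341. 114.] [430. 143.]
crop x0 108[ WARN:0@1.260] global loadsave.cpp:1063 imwrite_ Unsupported depth image for selected encoder is fallbacked to CV_8U.
```

View pics/c5.png

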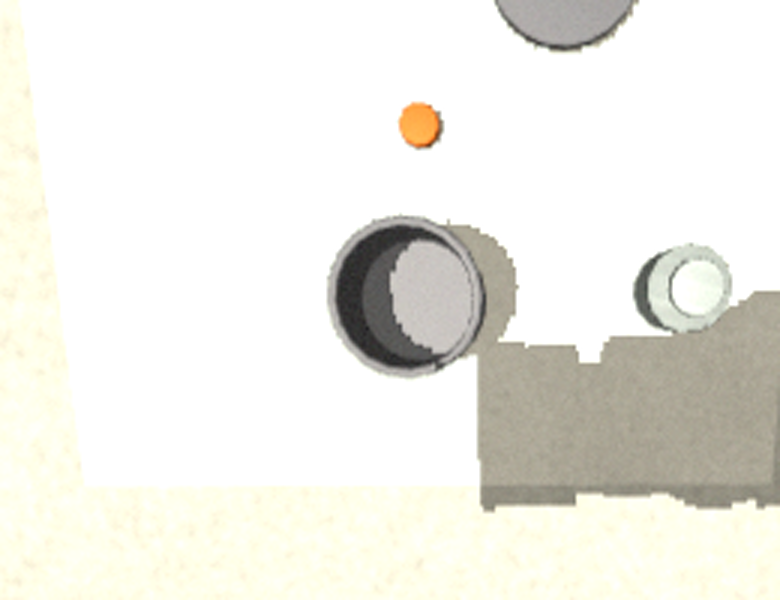

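In the c5 crop (original = 108+x/3, 20+y/3): bucket rim centre at (243.5,118.7), weight button at (341,116). The lid is mostly above the frame.

```bash
python3 - <<'E'
from h import *
import pickle
c=pickle.load(open('w5.pkl','rb'));w2=pickle.load(open('w2.pkl','rb'))
for n,p,q,z in(('bucket',(243.5,118.7),(335.5,148.7),72),('btn',(341,116),(430,145),64),('cap',(108+419/3,20+125/3),(280+156/3,271/3),8)):
    print(n,tri([ray(c,*p),ray(w2,*q)]).round(1),onz(c,*p,z).round(1),onz(w2,*q,z).round(1))
print('knob',onz(w2,392.7,31.7,42).round(1),'flange',onz(w2,280+313/3,111/3,16).round(1))
E
```

```text
bucket [561.8 294.1  64.7] [561.5 295.   72. ] [561.6 292.5  72. ]
btn [558.1 412.   61.8] [558.2 411.5  64. ] [557.8 410.9  64. ]
cap [488.9 296.    8.4] [488.6 296.    8. ] [489. 296.   8.]
knob [427.6 358.8  42. ] flange [426.8 357.8  16. ]
```

```bash
python3 -m handwheel '[{"claw":87,"dx":20.5,"dy":-9.5,"dz":20,"spin":0},{"claw":87,"dx":20.5,"dy":-9.5,"dz":20,"spin":0},{"claw":87,"dx":20.5,"dy":-9.5,"dz":20,"spin":0},{"claw":87,"dx":20.5,"dy":-9.5,"dz":20,"spin":0},{"claw":87,"dx":0,"dy":0,"dz":40,"spin":0},{"claw":87,"dx":0,"dy":0,"dz":40,"spin":0},{"claw":87,"dx":0,"dy":0,"dz":0,"spin":0},{"claw":87,"dx":0,"dy":0,"dz":0,"spin":0}]'
python3 -m handwheel '[{"claw":87,"dx":0,"dy":0,"dz":35,"spin":0},{"claw":87,"dx":0,"dy":0,"dz":35,"spin":0},{"claw":87,"dx":0,"dy":0,"dz":28,"spin":0},{"claw":87,"dx":0,"dy":0,"dz":0,"spin":0},{"claw":50,"dx":0,"dy":0,"dz":0,"spin":0},{"claw":50,"dx":0,"dy":0,"dz":0,"spin":0},{"claw":50,"dx":0,"dy":0,"dz":0,"spin":0},{"claw":50,"dx":0,"dy":0,"dz":0,"spin":0},{"claw":50,"dx":0,"dy":0,"dz":0,"spin":0},{"claw":50,"dx":0,"dy":0,"dz":0,"spin":0},{"claw":50,"dx":0,"dy":0,"dz":0,"spin":0}]' 20
python3 -c "
from h import *
for i in range(3):
  cap('wrist');o=r.observe();print(o['ee_pos'].round(1),o['finger_force'],o['width']*87.6)"
```

```text
clock: 10.03
ee_pos: [561.2, 292.4, 141.8]
eef_rot: [-3.139, -0.002, 3.14]
wrist_force: [0.1, -0.1, 2.4]
width: 0.998
finger_force: 0.0
clock: 10.95
ee_pos: [562.5, 294.7, 46.2]
eef_rot: [3.14, 0.002, -3.141]
wrist_force: [-1.6, -1.4, 7.6]
width: 0.69
finger_force: 19.9
[562.5 294.7  46.2] 19.93166785687208 60.44450307678421
[562.5 294.7  46.2] 19.931467012502253 60.451812079063686
[562.5 294.7  46.2] 19.931585798040032 60.35282967404022
```

```bash
python3 -m handwheel '[{"claw":50,"dx":0,"dy":0,"dz":-10,"spin":0},{"claw":50,"dx":0,"dy":0,"dz":-30,"spin":0},{"claw":50,"dx":0,"dy":0,"dz":-40,"spin":0},{"claw":50,"dx":0,"dy":0,"dz":-20,"spin":0},{"claw":50,"dx":0,"dy":0,"dz":0,"spin":0}]'
python3 -m handwheel '[{"claw":50,"dx":-5,"dy":-20,"dz":0,"spin":0},{"claw":50,"dx":-5,"dy":-38,"dz":0,"spin":0},{"claw":50,"dx":-5,"dy":-38,"dz":0,"spin":0},{"claw":50,"dx":-5,"dy":-38,"dz":0,"spin":0},{"claw":50,"dx":-5,"dy":-38,"dz":0,"spin":0},{"claw":50,"dx":-5,"dy":-38,"dz":0,"spin":0},{"claw":50,"dx":-5,"dy":-38,"dz":0,"spin":0},{"claw":50,"dx":-5,"dy":-33,"dz":0,"spin":0},{"claw":50,"dx":-4,"dy":-25,"dz":0,"spin":0},{"claw":50,"dx":0,"dy":0,"dz":0,"spin":0},{"claw":50,"dx":0,"dy":0,"dz":0,"spin":0},{"claw":50,"dx":0,"dy":0,"dz":0,"spin":0}]'
python3 - <<'E'
from h import *
import pickle
o=r.observe();print(o['ee_pos'])
a=cap('scene');b=cap('side');pickle.dump((a,b),open('ss2.pkl','wb'))
f=lambda c,x,y:cv2.resize(c['img'][y:y+150,x:x+130,::-1],None,fx=3,fy=3,interpolation=cv2.INTER_CUBIC)
for c,P in((a,[606,-11,120]),(b,[606,-11,120])):print(proj(c,P).round())
cv2.imwrite('pics/ss2.png',np.hstack([f(a,200,200),f(b,235,105)]))
E
```

```text
clock: 11.52
ee_pos: [564.1, 296.1, 150.8]
eef_rot: [3.136, 0.008, -3.141]
wrist_force: [0.8, 0.3, -0.2]
width: 0.691
finger_force: 19.9
clock: 12.52
ee_pos: [605.2, -11.8, 143.9]
eef_rot: [3.141, -0.0, 3.14]
wrist_force: [0.0, 0.9, -2.0]
width: 0.689
finger_force: 19.9
[605.22922325 -11.80618033 143.93213632]
[297. 261.]
[253. 163.]
```

View pics/ss2.png

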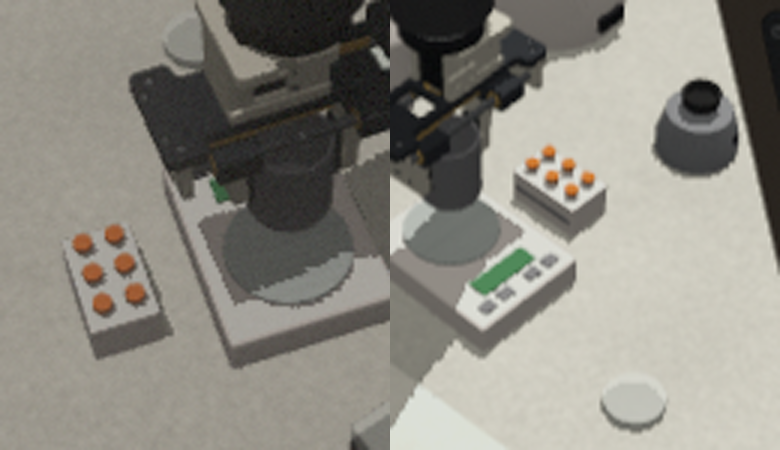

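The rack stands by the scale on the mixer side. The bucket is upright over the pan, so I'll lower it gently.

```bash
python3 -m handwheel '[{"claw":50,"dx":-0.5,"dy":0.5,"dz":18,"spin":0},{"claw":50,"dx":0,"dy":0,"dz":18,"spin":0},{"claw":50,"dx":0,"dy":0,"dz":8,"spin":0},{"claw":50,"dx":0,"dy":0,"dz":4,"spin":0},{"claw":50,"dx":0,"dy":0,"dz":2,"spin":0},{"claw":50,"dx":0,"dy":0,"dz":1,"spin":0},{"claw":50,"dx":0,"dy":0,"dz":0,"spin":0},{"claw":50,"dx":0,"dy":0,"dz":0,"spin":0},{"claw":50,"dx":0,"dy":0,"dz":0,"spin":0}]'
python3 -m handwheel '[{"claw":50,"dx":0,"dy":0,"dz":0.5,"spin":0},{"claw":50,"dx":0,"dy":0,"dz":0.5,"spin":0},{"claw":50,"dx":0,"dy":0,"dz":0,"spin":0},{"claw":50,"dx":0,"dy":0,"dz":0,"spin":0}]'
python3 -m handwheel '[{"claw":50,"dx":0,"dy":0,"dz":0.5,"spin":0},{"claw":50,"dx":0,"dy":0,"dz":0.5,"spin":0},{"claw":50,"dx":0,"dy":0,"dz":0,"spin":0},{"claw":50,"dx":0,"dy":0,"dz":0,"spin":0}]'
```

```text
clock: 13.37
ee_pos: [606.4, -11.2, 93.8]
eef_rot: [3.141, 0.001, 3.141]
wrist_force: [0.0, -0.3, -0.6]
width: 0.687
finger_force: 19.9
clock: 13.7
ee_pos: [606.0, -11.3, 92.1]
eef_rot: [3.142, 0.0, 3.141]
wrist_force: [-0.3, -0.7, -2.1]
width: 0.696
finger_force: 19.9
clock: 14.03
ee_pos: [606.0, -11.3, 91.0]
eef_rot: [-3.142, -0.0, 3.141]
wrist_force: [-0.2, -0.9, -2.0]
width: 0.691
finger_force: 19.9
```

```bash
python3 -m handwheel '[{"claw":50,"dx":0,"dy":0,"dz":0.5,"spin":0},{"claw":50,"dx":0,"dy":0,"dz":0.5,"spin":0},{"claw":50,"dx":0,"dy":0,"dz":0,"spin":0},{"claw":50,"dx":0,"dy":0,"dz":0,"spin":0}]'
python3 -m handwheel '[{"claw":50,"dx":0,"dy":0,"dz":0.5,"spin":0},{"claw":50,"dx":0,"dy":0,"dz":0,"spin":0},{"claw":50,"dx":0,"dy":0,"dz":0,"spin":0},{"claw":50,"dx":0,"dy":0,"dz":0,"spin":0}]'
```

```text
clock: 14.37
ee_pos: [606.1, -11.3, 90.2]
eef_rot: [3.142, 0.0, 3.141]
wrist_force: [-0.8, 0.1, 0.5]
width: 0.694
finger_force: 19.9
clock: 14.7
ee_pos: [606.1, -11.3, 90.2]
eef_rot: [-3.142, 0.0, 3.141]
wrist_force: [-2.6, 0.7, 5.3]
width: 0.691
finger_force: 19.9
```

```bash
python3 -m handwheel '[{"claw":70,"dx":0,"dy":0,"dz":0,"spin":0},{"claw":80,"dx":0,"dy":0,"dz":0,"spin":0},{"claw":87,"dx":0,"dy":0,"dz":0,"spin":0},{"claw":87,"dx":0,"dy":0,"dz":0,"spin":0},{"claw":87,"dx":0,"dy":0,"dz":-15,"spin":0},{"claw":87,"dx":0,"dy":0,"dz":-38,"spin":0},{"claw":87,"dx":0,"dy":0,"dz":-40,"spin":0},{"claw":87,"dx":-20,"dy":0,"dz":-35,"spin":0},{"claw":87,"dx":-20,"dy":0,"dz":-35,"spin":0},{"claw":87,"dx":-20,"dy":0,"dz":-35,"spin":0},{"claw":87,"dx":-20,"dy":0,"dz":0,"spin":0}]'
python3 -m handwheel '[{"claw":87,"dx":0,"dy":0,"dz":0,"spin":0},{"claw":87,"dx":0,"dy":0,"dz":0,"spin":0},{"claw":87,"dx":0,"dy":0,"dz":0,"spin":0}]'
python3 -c "
from h import *
import pickle
c=cap('wrist','w6.png');pickle.dump(c,open('w6.pkl','wb'));print(r.observe()['ee_pos'],proj(c,[606,-11,116]),proj(c,[576,-141,52]))"
python3 -m handwheel '[{"claw":87,"dx":14,"dy":37,"dz":0,"spin":0},{"claw":87,"dx":14,"dy":37,"dz":0,"spin":0},{"claw":87,"dx":14,"dy":37,"dz":0,"spin":0},{"claw":87,"dx":14,"dy":37,"dz":0,"spin":0},{"claw":87,"dx":14,"dy":37,"dz":0,"spin":0},{"claw":87,"dx":14,"dy":37,"dz":0,"spin":0},{"claw":87,"dx":14,"dy":37,"dz":0,"spin":0},{"claw":87,"dx":14,"dy":37,"dz":0,"spin":0},{"claw":87,"dx":14,"dy":37,"dz":0,"spin":0},{"claw":87,"dx":14,"dy":37,"dz":0,"spin":0},{"claw":87,"dx":0,"dy":0,"dz":0,"spin":0},{"claw":87,"dx":0,"dy":0,"dz":0,"spin":0}]'
python3 - <<'E'
from h import *
import pickle
c=cap('wrist','w7.png');pickle.dump(c,open('w7.pkl','wb'));o=r.observe();print(o['ee_pos'],o['eef_rot'],proj(c,[427,358,42]),proj(c,[558,411,64]))
a=cv2.imread('pics/w6.png')[:260];b=cv2.imread('pics/w7.png')[:260]
cv2.imwrite('pics/both67.png',cv2.resize(np.vstack([a,b]),None,fx=1.15,fy=1.15,interpolation=cv2.INTER_CUBIC))
E
```

```text
clock: 15.62
ee_pos: [689.7, -11.6, 297.0]
eef_rot: [3.141, 0.013, -3.141]
wrist_force: [0.7, -1.2, 0.4]
width: 0.996
finger_force: 0.0
clock: 15.87
ee_pos: [685.5, -11.4, 286.6]
eef_rot: [-3.141, -0.002, 3.141]
wrist_force: [-0.6, 0.2, 0.0]
width: 0.993
finger_force: 0.0
[685.31260295 -11.39219523 286.76594141] [275.16748026 120.42933678] [164.0064061   94.47042301]
clock: 16.92
ee_pos: [544.5, 360.4, 287.0]
eef_rot: [-3.141, -0.001, -3.138]
wrist_force: [0.5, -0.5, 0.4]
width: 0.991
finger_force: 0.0
[545.15236285 359.17324791 287.23779333] [-3.14085416e+00 -5.14394703e-04 -3.13978586e+00] [273.39578935  87.81178742] [315.70550404 198.98656866]
```

View pics/both67.png

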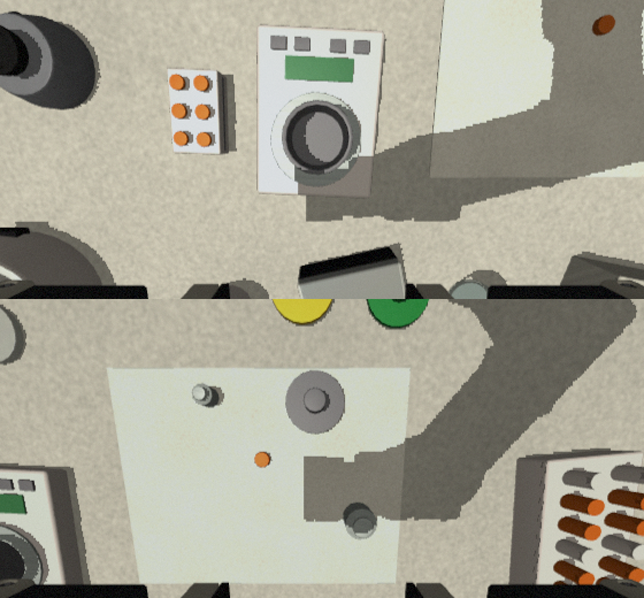

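Upper: the bucket stands on the pan (rim at (276.5,120) in the original), and the rack lies parallel to the scale's left side. Lower: the lid knob is at (275,88) and the weight at (314,193). The decoys are off the pad.

```bash
python3 - <<'E'
from h import *
import pickle
w6=pickle.load(open('w6.pkl','rb'));w7=pickle.load(open('w7.pkl','rb'));w2=pickle.load(open('w2.pkl','rb'))
def ell(c,u,v,r0,lo,hi):
    g=cv2.GaussianBlur(cv2.cvtColor(c['img'],cv2.COLOR_RGB2GRAY),(3,3),0)
    m=cv2.inRange(g,lo,hi);q=np.zeros_like(m);cv2.circle(q,(u,v),r0,255,-1);m&=q
    cs,_=cv2.findContours(m,cv2.RETR_EXTERNAL,cv2.CHAIN_APPROX_NONE);k=max(cs,key=cv2.contourArea);return cv2.fitEllipse(cv2.convexHull(k))
for n,c,u,v,r0,lo,hi,z in(('rim',w6,276,120,42,0,95,116),('flange',w7,274,89,36,0,140,16)):
    e=ell(c,u,v,r0,lo,hi);print(n,np.round(e[0]+e[1],1),onz(c,*e[0],z).round(1))
print('gray',[int(w7['img'][y,274].mean()) for y in range(50,130,4)],[int(w6['img'][120,x].mean()) for x in range(230,325,4)])
print('knob',onz(w7,274.8,87.8,42).round(1),tri([ray(w7,274.8,87.8),ray(w2,392.7,31.7)]).round(1),'rim',onz(w6,276.5,120,116).round(1))
print('btn7',onz(w7,361/1.15,522/1.15-260,64).round(1))
h=cv2.cvtColor(w6['img'],cv2.COLOR_RGB2HSV);m=cv2.inRange(h,(3,140,60),(18,255,255));m[:,:130]=0;m[:,210:]=0
n,l,s,ce=cv2.connectedComponentsWithStats(m);P=np.array([onz(w6,*ce[i],50)[:2] for i in range(1,n) if s[i,4]>20]);print(len(P),P.round(1).tolist(),'rack',P.mean(0))
m=cv2.inRange(h,(40,80,20),(90,255,255));m[:,:220]=0;m[:,330:]=0;b=cv2.boxPoints(cv2.minAreaRect(cv2.findNonZero(m)));print('disp',np.array([onz(w6,*p,36)[:2] for p in b]).round(1).tolist())
E
```

```text
rim [274.9 120.9  54.1  62.1] [606.5 -11.2 116. ]
flange [274.4  89.2  50.8  53.8] [425.8 359.1  16. ]
gray [174, 166, 171, 145, 126, 124, 127, 114, 124, 128, 129, 132, 49, 130, 133, 128, 129, 201, 203, 200] [223, 221, 219, 221, 135, 34, 59, 68, 69, 134, 140, 139, 140, 137, 136, 139, 138, 77, 46, 101, 94, 213, 218, 218]
knob [427.  359.7  42. ] [426.8 359.7  39.2] rim [605.6  -9.7 116. ]
btn7 [551.5 408.5  64. ]
6 [[550.5, -150.6], [551.5, -126.7], [577.6, -151.8], [578.4, -128.0], [604.3, -152.9], [605.3, -129.0]] rack [ 577.95436406 -139.84279592]
disp [[1002.7, -77.0], [524.1, -41.6], [528.1, 58.9], [1010.3, 61.6]]
```

```bash
python3 -m handwheel '[{"claw":60,"dx":39.5,"dy":0.3,"dz":30,"spin":0},{"claw":60,"dx":39.5,"dy":0,"dz":30,"spin":0},{"claw":60,"dx":39,"dy":0,"dz":30,"spin":0},{"claw":60,"dx":0,"dy":0,"dz":40,"spin":0},{"claw":60,"dx":0,"dy":0,"dz":40,"spin":0},{"claw":60,"dx":0,"dy":0,"dz":40,"spin":0},{"claw":60,"dx":0,"dy":0,"dz":0,"spin":0},{"claw":60,"dx":0,"dy":0,"dz":0,"spin":0},{"claw":60,"dx":0,"dy":0,"dz":0,"spin":0}]'
```

```text
clock: 17.72
ee_pos: [448.1, 359.2, 93.8]
eef_rot: [3.141, 0.002, 3.141]
wrist_force: [-0.3, 0.7, -0.1]
width: 0.682
finger_force: 0.0
```

```bash
python3 -m handwheel '[{"claw":60,"dx":11,"dy":0,"dz":0,"spin":0},{"claw":60,"dx":10,"dy":0.3,"dz":0,"spin":0},{"claw":60,"dx":0,"dy":0,"dz":20,"spin":0},{"claw":60,"dx":0,"dy":0,"dz":20,"spin":0},{"claw":60,"dx":0,"dy":0,"dz":0,"spin":0},{"claw":60,"dx":0,"dy":0,"dz":0,"spin":0},{"claw":60,"dx":0,"dy":0,"dz":0,"spin":0}]'
python3 -m handwheel '[{"claw":60,"dx":0,"dy":0,"dz":10,"spin":0},{"claw":60,"dx":0,"dy":0,"dz":7,"spin":0},{"claw":60,"dx":0,"dy":0,"dz":0,"spin":0},{"claw":60,"dx":0,"dy":0,"dz":0,"spin":0},{"claw":60,"dx":0,"dy":0,"dz":0,"spin":0}]'
```

```text
clock: 18.3
ee_pos: [426.1, 360.2, 53.5]
eef_rot: [3.14, 0.001, -3.141]
wrist_force: [0.3, 0.1, 0.2]
width: 0.686
finger_force: 0.0
clock: 18.72
ee_pos: [425.8, 359.3, 34.8]
eef_rot: [-3.141, -0.0, 3.141]
wrist_force: [-0.2, 0.2, -0.3]
width: 0.684
finger_force: 0.0
```

```bash
python3 -m handwheel '[{"claw":40,"dx":-1,"dy":0,"dz":0,"spin":0},{"claw":15,"dx":0,"dy":0,"dz":0,"spin":0},{"claw":15,"dx":0,"dy":0,"dz":0,"spin":0},{"claw":15,"dx":0,"dy":0,"dz":0,"spin":0},{"claw":15,"dx":0,"dy":0,"dz":0,"spin":0},{"claw":15,"dx":0,"dy":0,"dz":0,"spin":0},{"claw":15,"dx":0,"dy":0,"dz":0,"spin":0},{"claw":15,"dx":0,"dy":0,"dz":0,"spin":0},{"claw":15,"dx":0,"dy":0,"dz":0,"spin":0},{"claw":15,"dx":0,"dy":0,"dz":0,"spin":0}]' 20
python3 -m handwheel '[{"claw":15,"dx":0,"dy":0,"dz":-10,"spin":0},{"claw":15,"dx":0,"dy":0,"dz":-30,"spin":0},{"claw":15,"dx":0,"dy":0,"dz":-38,"spin":0},{"claw":15,"dx":0,"dy":0,"dz":-38,"spin":0},{"claw":15,"dx":0,"dy":0,"dz":-34,"spin":0},{"claw":15,"dx":0,"dy":0,"dz":0,"spin":0},{"claw":15,"dx":0,"dy":0,"dz":0,"spin":0},{"claw":15,"dx":0,"dy":0,"dz":0,"spin":0}]'
```

```text
clock: 19.55
ee_pos: [426.7, 359.3, 34.8]
eef_rot: [-3.141, -0.0, 3.141]
wrist_force: [0.1, -0.2, 1.4]
width: 0.27
finger_force: 20.0
clock: 20.22
ee_pos: [426.4, 359.1, 185.1]
eef_rot: [3.141, -0.0, 3.141]
wrist_force: [-1.3, 0.3, -1.0]
width: 0.267
finger_force: 20.0
```

```bash
python3 -m handwheel '[{"claw":15,"dx":-8,"dy":-15,"dz":0,"spin":0},{"claw":15,"dx":-15,"dy":-32,"dz":0,"spin":0},{"claw":15,"dx":-15,"dy":-32,"dz":0,"spin":0},{"claw":15,"dx":-15,"dy":-32,"dz":0,"spin":0},{"claw":15,"dx":-15,"dy":-32,"dz":0,"spin":0},{"claw":15,"dx":-15,"dy":-32,"dz":0,"spin":0},{"claw":15,"dx":-15,"dy":-32,"dz":0,"spin":0},{"claw":15,"dx":-15,"dy":-32,"dz":0,"spin":0},{"claw":15,"dx":-15,"dy":-32,"dz":0,"spin":0},{"claw":15,"dx":-15,"dy":-32,"dz":0,"spin":0},{"claw":15,"dx":-15,"dy":-32,"dz":0,"spin":0},{"claw":15,"dx":-15,"dy":-32,"dz":0,"spin":0}]'
python3 -m handwheel '[{"claw":15,"dx":-6,"dy":-3,"dz":0,"spin":0},{"claw":15,"dx":0,"dy":0,"dz":0,"spin":0},{"claw":15,"dx":0,"dy":0,"dz":0,"spin":0},{"claw":15,"dx":0,"dy":0,"dz":0,"spin":0}]'
python3 - <<'E'
from h import *
import pickle
print(r.observe()['ee_pos'])
a=cap('scene');b=cap('side')
f=lambda c,x,y:cv2.resize(c['img'][y:y+130,x:x+110,::-1],None,fx=3.5,fy=3.5,interpolation=cv2.INTER_CUBIC)
cv2.imwrite('pics/ss3.png',np.hstack([f(a,240,190),f(b,205,100)]))
E
```

```text
clock: 21.22
ee_pos: [599.2, -9.6, 183.1]
eef_rot: [-3.141, -0.003, 3.141]
wrist_force: [0.9, 0.9, -0.6]
width: 0.267
finger_force: 20.0
clock: 21.55
ee_pos: [604.8, -10.3, 183.7]
eef_rot: [-3.141, -0.002, 3.142]
wrist_force: [0.3, -0.4, 0.7]
width: 0.267
finger_force: 20.0
[604.79125462 -10.25378272 183.74880814]
```

View pics/ss3.png

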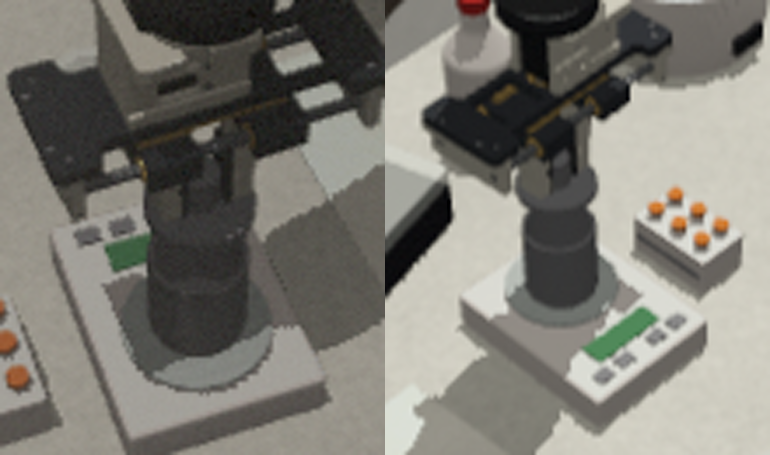

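Both views show the lid hanging level, straight above the bucket. Lowering slowly.

```bash
python3 -m handwheel '[{"claw":15,"dx":-1,"dy":-0.6,"dz":12,"spin":0},{"claw":15,"dx":0,"dy":0,"dz":14,"spin":0},{"claw":15,"dx":0,"dy":0,"dz":6,"spin":0},{"claw":15,"dx":0,"dy":0,"dz":1,"spin":0},{"claw":15,"dx":0,"dy":0,"dz":1,"spin":0},{"claw":15,"dx":0,"dy":0,"dz":1,"spin":0},{"claw":15,"dx":0,"dy":0,"dz":1,"spin":0},{"claw":15,"dx":0,"dy":0,"dz":0,"spin":0},{"claw":15,"dx":0,"dy":0,"dz":0,"spin":0}]'
python3 -m handwheel '[{"claw":15,"dx":0,"dy":0,"dz":1,"spin":0},{"claw":15,"dx":0,"dy":0,"dz":1,"spin":0},{"claw":15,"dx":0,"dy":0,"dz":0,"spin":0},{"claw":15,"dx":0,"dy":0,"dz":0,"spin":0}]'
python3 -m handwheel '[{"claw":15,"dx":0,"dy":0,"dz":0.7,"spin":0},{"claw":15,"dx":0,"dy":0,"dz":0.7,"spin":0},{"claw":15,"dx":0,"dy":0,"dz":0,"spin":0},{"claw":15,"dx":0,"dy":0,"dz":0,"spin":0}]'
```

```text
clock: 22.4
ee_pos: [606.8, -11.3, 149.1]
eef_rot: [3.141, 0.001, 3.141]
wrist_force: [-0.7, 0.4, -0.2]
width: 0.265
finger_force: 20.0
clock: 22.73
ee_pos: [606.6, -11.4, 146.7]
eef_rot: [3.142, -0.0, 3.141]
wrist_force: [0.0, 1.2, -0.5]
width: 0.272
finger_force: 20.0
clock: 23.07
ee_pos: [606.6, -11.3, 145.3]
eef_rot: [-3.142, -0.0, 3.141]
wrist_force: [-0.1, -0.1, -0.3]
width: 0.265
finger_force: 20.0
```

Past the rim height with no force, so the plug is entering the mouth.

```bash
python3 -m handwheel '[{"claw":15,"dx":0.3,"dy":0,"dz":0.7,"spin":0},{"claw":15,"dx":0,"dy":0,"dz":0.7,"spin":0},{"claw":15,"dx":0,"dy":0,"dz":0,"spin":0},{"claw":15,"dx":0,"dy":0,"dz":0,"spin":0}]'
python3 -m handwheel '[{"claw":15,"dx":0,"dy":0,"dz":0.5,"spin":0},{"claw":15,"dx":0,"dy":0,"dz":0.5,"spin":0},{"claw":15,"dx":0,"dy":0,"dz":0,"spin":0},{"claw":15,"dx":0,"dy":0,"dz":0,"spin":0}]'
```

```text
clock: 23.4
ee_pos: [606.3, -11.3, 143.9]
eef_rot: [-3.142, -0.0, 3.141]
wrist_force: [-0.4, -0.6, -0.6]
width: 0.265
finger_force: 20.0
clock: 23.73
ee_pos: [606.3, -11.3, 142.9]
eef_rot: [-3.142, -0.0, 3.141]
wrist_force: [-0.4, 0.1, -0.4]
width: 0.266
finger_force: 20.0
```

```bash
python3 -m handwheel '[{"claw":15,"dx":0,"dy":0,"dz":0.5,"spin":0},{"claw":15,"dx":0,"dy":0,"dz":0.3,"spin":0},{"claw":15,"dx":0,"dy":0,"dz":0,"spin":0},{"claw":25,"dx":0,"dy":0,"dz":0,"spin":0},{"claw":40,"dx":0,"dy":0,"dz":0,"spin":0},{"claw":50,"dx":0,"dy":0,"dz":0,"spin":0},{"claw":50,"dx":0,"dy":0,"dz":0,"spin":0},{"claw":50,"dx":0,"dy":0,"dz":-15,"spin":0},{"claw":50,"dx":0,"dy":0,"dz":-35,"spin":0},{"claw":60,"dx":-20,"dy":0,"dz":-35,"spin":0},{"claw":60,"dx":-20,"dy":0,"dz":-35,"spin":0},{"claw":60,"dx":-20,"dy":0,"dz":-25,"spin":0}]'
python3 -m handwheel '[{"claw":60,"dx":-20,"dy":0,"dz":0,"spin":0},{"claw":60,"dx":0,"dy":0,"dz":0,"spin":0},{"claw":60,"dx":0,"dy":0,"dz":0,"spin":0},{"claw":60,"dx":0,"dy":0,"dz":0,"spin":0}]'
python3 - <<'E'
from h import *
c=cap('wrist','w8.png');print(r.observe()['ee_pos'])
for P in([606,-11,150],[606,-11,124],[578,-140,52]):print(proj(c,P).round(1))
cv2.imwrite('pics/c8.png',cv2.resize(c['img'][20:220,120:360,::-1],None,fx=3,fy=3,interpolation=cv2.INTER_CUBIC))
E
```

```text
clock: 24.73
ee_pos: [667.6, -11.4, 291.3]
eef_rot: [3.141, 0.004, -3.141]
wrist_force: [0.8, 0.3, 0.5]
width: 0.672
finger_force: 0.0
clock: 25.07
ee_pos: [685.8, -11.4, 286.3]
eef_rot: [-3.141, -0.002, 3.141]
wrist_force: [-0.2, 0.3, -0.4]
width: 0.684
finger_force: 0.0
[685.6681681  -11.43463742 286.47901521]
[275.2 119.5]
[275.2 119.9]
[164.9  95.9]
```

View pics/c8.png

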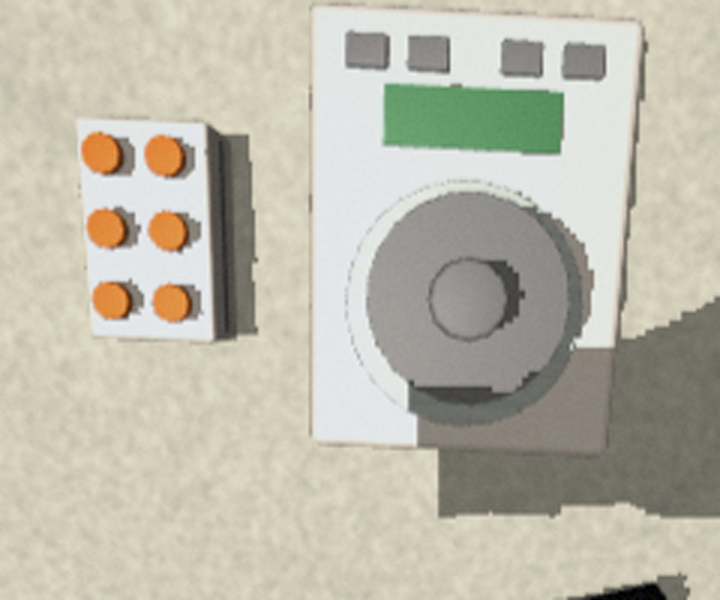

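The lid is seated and centred: knob at (276,119) in the original, expected (275,119.5), flange level. The rack is parallel. Now the large weight, measured at (558,411.5).

```bash
python3 -m handwheel '[{"claw":85,"dx":10.6,"dy":35.2,"dz":0,"spin":0},{"claw":85,"dx":10.6,"dy":35.2,"dz":0,"spin":0},{"claw":85,"dx":10.6,"dy":35.2,"dz":0,"spin":0},{"claw":85,"dx":10.6,"dy":35.2,"dz":0,"spin":0},{"claw":85,"dx":10.6,"dy":35.2,"dz":0,"spin":0},{"claw":85,"dx":10.6,"dy":35.2,"dz":0,"spin":0},{"claw":85,"dx":10.6,"dy":35.2,"dz":0,"spin":0},{"claw":85,"dx":10.6,"dy":35.2,"dz":0,"spin":0},{"claw":85,"dx":10.6,"dy":35.2,"dz":0,"spin":0},{"claw":85,"dx":10.6,"dy":35.2,"dz":0,"spin":0},{"claw":85,"dx":10.6,"dy":35.2,"dz":0,"spin":0},{"claw":85,"dx":10.6,"dy":35.2,"dz":0,"spin":0}]'
python3 -m handwheel '[{"claw":80,"dx":0,"dy":0,"dz":38,"spin":0},{"claw":80,"dx":0,"dy":0,"dz":38,"spin":0},{"claw":80,"dx":0,"dy":0,"dz":38,"spin":0},{"claw":80,"dx":0,"dy":0,"dz":38,"spin":0},{"claw":80,"dx":0,"dy":0,"dz":20,"spin":0},{"claw":80,"dx":0,"dy":0,"dz":0,"spin":0},{"claw":80,"dx":0,"dy":0,"dz":0,"spin":0},{"claw":80,"dx":0,"dy":0,"dz":0,"spin":0}]'
python3 - <<'E'
from h import *
c=cap('wrist');print(r.observe()['ee_pos'])
for P in([558,411.5,64],[558,411.5,47]):
    u=proj(c,P);print(u.round(1))
y=int(u[1]);print([int(c['img'][y-8,x].mean()) for x in range(200,350,4)]);print([int(c['img'][yy,int(u[0])].mean()) for yy in range(150,300,4)])
E
```

```text
clock: 26.12
ee_pos: [557.9, 412.3, 287.4]
eef_rot: [3.142, 0.0, -3.142]
wrist_force: [1.0, 0.2, 0.4]
width: 0.969
finger_force: 0.0
clock: 26.78
ee_pos: [560.1, 411.8, 117.3]
eef_rot: [3.14, 0.002, -3.141]
wrist_force: [0.6, 0.2, 1.3]
width: 0.915
finger_force: 0.0
[560.25486145 412.00070362 117.81650057]
[274.1 235.2]
[274.1 227.1]
[213, 213, 214, 214, 118, 117, 121, 113, 123, 123, 121, 120, 121, 87, 80, 84, 77, 56, 74, 60, 61, 87, 85, 87, 94, 119, 116, 119, 115, 118, 122, 121, 125, 120, 97, 99, 100, 104]
[212, 212, 213, 215, 120, 119, 118, 116, 122, 122, 104, 54, 55, 56, 86, 88, 88, 52, 97, 96, 91, 96, 94, 87, 95, 210, 210, 214, 212, 214, 213, 212, 212, 22, 32, 35, 38, 43]
```

```bash
python3 -m handwheel '[{"claw":80,"dx":1.5,"dy":-0.5,"dz":30,"spin":0},{"claw":80,"dx":0,"dy":0,"dz":30,"spin":0},{"claw":80,"dx":0,"dy":0,"dz":20,"spin":0},{"claw":80,"dx":0,"dy":0,"dz":7,"spin":0},{"claw":25,"dx":0,"dy":0,"dz":0,"spin":0},{"claw":25,"dx":0,"dy":0,"dz":0,"spin":0},{"claw":25,"dx":0,"dy":0,"dz":0,"spin":0},{"claw":25,"dx":0,"dy":0,"dz":0,"spin":0},{"claw":25,"dx":0,"dy":0,"dz":0,"spin":0},{"claw":25,"dx":0,"dy":0,"dz":0,"spin":0},{"claw":25,"dx":0,"dy":0,"dz":0,"spin":0},{"claw":25,"dx":0,"dy":0,"dz":0,"spin":0}]' 30
python3 -m handwheel '[{"claw":25,"dx":0,"dy":0,"dz":0,"spin":0},{"claw":25,"dx":0,"dy":0,"dz":0,"spin":0},{"claw":25,"dx":0,"dy":0,"dz":0,"spin":0}]'
```

```text
clock: 27.83
ee_pos: [557.9, 410.6, 28.7]
eef_rot: [3.142, 0.0, 3.141]
wrist_force: [-2.4, -0.8, 2.8]
width: 0.402
finger_force: 30.0
clock: 28.08
ee_pos: [557.9, 410.6, 28.6]
eef_rot: [-3.142, 0.0, 3.141]
wrist_force: [-1.9, -1.8, 5.3]
width: 0.402
finger_force: 30.0
```

```bash
python3 -m handwheel '[{"claw":25,"dx":0,"dy":0,"dz":-10,"spin":0},{"claw":25,"dx":0,"dy":0,"dz":-35,"spin":0},{"claw":25,"dx":0,"dy":0,"dz":-40,"spin":0},{"claw":25,"dx":0,"dy":0,"dz":-35,"spin":0},{"claw":25,"dx":12,"dy":-15,"dz":0,"spin":0},{"claw":25,"dx":10,"dy":-30,"dz":0,"spin":0},{"claw":25,"dx":10,"dy":-38,"dz":0,"spin":0},{"claw":25,"dx":10,"dy":-38,"dz":0,"spin":0},{"claw":25,"dx":10,"dy":-38,"dz":0,"spin":0},{"claw":25,"dx":10,"dy":-38,"dz":0,"spin":0},{"claw":25,"dx":8,"dy":-38,"dz":0,"spin":0},{"claw":25,"dx":0,"dy":-38,"dz":0,"spin":0}]'
python3 -m handwheel '[{"claw":25,"dx":0,"dy":-39,"dz":0,"spin":0},{"claw":25,"dx":0,"dy":-39,"dz":0,"spin":0},{"claw":25,"dx":0,"dy":-39,"dz":0,"spin":0},{"claw":25,"dx":0,"dy":-39,"dz":0,"spin":0},{"claw":25,"dx":0,"dy":-39,"dz":0,"spin":0},{"claw":25,"dx":0,"dy":-39,"dz":0,"spin":0},{"claw":25,"dx":0,"dy":-30,"dz":0,"spin":0},{"claw":25,"dx":0,"dy":-10,"dz":0,"spin":0},{"claw":25,"dx":0,"dy":0,"dz":0,"spin":0},{"claw":25,"dx":0,"dy":0,"dz":0,"spin":0},{"claw":25,"dx":0,"dy":0,"dz":0,"spin":0}]'
python3 - <<'E'
from h import *
o=r.observe();print(o['ee_pos'],o['eef_rot'])
a=cap('scene');b=cap('side')
print('disc',tri([ray(a,265.5,213),ray(b,316.5,239)]).round())
P=[]
for c,box in((a,(195,240,260,330)),(b,(270,140,320,190))):
    h=cv2.cvtColor(c['img'],cv2.COLOR_RGB2HSV);m=cv2.inRange(h,(3,140,60),(18,255,255));q=m*0;x0,y0,x1,y1=box;q[y0:y1,x0:x1]=m[y0:y1,x0:x1]
    n,l,s,ce=cv2.connectedComponentsWithStats(q);k=ce[1:][s[1:,4]>5];print(len(k),k.mean(0).round(1));P.append(ray(c,*k.mean(0)))
print('rack',tri(P).round(1))
E
```

```text
clock: 29.08
ee_pos: [485.6, 135.7, 148.3]
eef_rot: [3.141, -0.001, 3.142]
wrist_force: [1.0, -0.4, -2.3]
width: 0.401
finger_force: 30.0
clock: 30.0
ee_pos: [487.5, -135.8, 148.2]
eef_rot: [3.141, -0.0, 3.141]
wrist_force: [0.7, 0.1, -2.3]
width: 0.402
finger_force: 30.0
[ 487.53804281 -135.82519572  148.15420726] [ 3.14131043e+00 -6.01770636e-05  3.14120840e+00]
disc [354.   7.   3.]
6 [235.6 289. ]
6 [291.4 161.5]
rack [ 577.4 -141.9   48.8]
```

```bash
python3 -m handwheel '[{"claw":25,"dx":0,"dy":-1,"dz":30,"spin":0},{"claw":25,"dx":0,"dy":0,"dz":38,"spin":0},{"claw":25,"dx":0,"dy":0,"dz":30,"spin":0},{"claw":25,"dx":0,"dy":0,"dz":14,"spin":0},{"claw":25,"dx":0,"dy":0,"dz":5,"spin":0},{"claw":25,"dx":0,"dy":0,"dz":2,"spin":0},{"claw":25,"dx":0,"dy":0,"dz":0,"spin":0},{"claw":25,"dx":0,"dy":0,"dz":0,"spin":0},{"claw":25,"dx":0,"dy":0,"dz":0,"spin":0}]'
python3 -m handwheel '[{"claw":25,"dx":0,"dy":0,"dz":0.7,"spin":0},{"claw":25,"dx":0,"dy":0,"dz":0.7,"spin":0},{"claw":25,"dx":0,"dy":0,"dz":0.5,"spin":0},{"claw":25,"dx":0,"dy":0,"dz":0,"spin":0},{"claw":25,"dx":0,"dy":0,"dz":0,"spin":0}]'
```

```text
clock: 30.85
ee_pos: [488.7, -137.1, 30.5]
eef_rot: [3.141, 0.003, -3.141]
wrist_force: [0.1, -0.4, -2.3]
width: 0.405
finger_force: 30.0
clock: 31.27
ee_pos: [487.6, -137.4, 27.4]
eef_rot: [3.142, 0.0, 3.141]
wrist_force: [1.1, -0.1, -2.4]
width: 0.401
finger_force: 30.0
```

```bash
python3 -m handwheel '[{"claw":25,"dx":0,"dy":0,"dz":0.5,"spin":0},{"claw":25,"dx":0,"dy":0,"dz":0.4,"spin":0},{"claw":25,"dx":0,"dy":0,"dz":0,"spin":0},{"claw":25,"dx":0,"dy":0,"dz":0,"spin":0},{"claw":45,"dx":0,"dy":0,"dz":0,"spin":0},{"claw":65,"dx":0,"dy":0,"dz":0,"spin":0},{"claw":65,"dx":0,"dy":0,"dz":0,"spin":0},{"claw":65,"dx":0,"dy":0,"dz":-10,"spin":0},{"claw":65,"dx":0,"dy":0,"dz":-35,"spin":0},{"claw":65,"dx":0,"dy":0,"dz":-40,"spin":0},{"claw":65,"dx":0,"dy":0,"dz":-40,"spin":0},{"claw":65,"dx":0,"dy":0,"dz":-40,"spin":0}]'
python3 -m handwheel '[{"claw":65,"dx":-20,"dy":0,"dz":-30,"spin":0},{"claw":65,"dx":-20,"dy":0,"dz":-30,"spin":0},{"claw":65,"dx":-30,"dy":0,"dz":-20,"spin":0},{"claw":65,"dx":-35,"dy":0,"dz":0,"spin":0},{"claw":65,"dx":-35,"dy":0,"dz":0,"spin":0},{"claw":65,"dx":0,"dy":0,"dz":0,"spin":0},{"claw":65,"dx":0,"dy":0,"dz":0,"spin":0},{"claw":65,"dx":0,"dy":0,"dz":0,"spin":0}]'
python3 - <<'E'
from h import *
import pickle
c=cap('wrist','w9.png');a=cap('scene','s9.png');pickle.dump(c,open('w9.pkl','wb'));print(r.observe()['ee_pos'])
h=cv2.cvtColor(c['img'],cv2.COLOR_RGB2HSV);m=cv2.inRange(h,(3,140,60),(18,255,255));n,l,s,ce=cv2.connectedComponentsWithStats(m)
P=np.array([onz(c,*ce[i],50)[:2] for i in range(1,n) if s[i,4]>20]);print(P.round(1).tolist())
u=proj(c,[488,-137,64]);v=proj(c,[488,-137,47]);print(u,v)
# weight vs bench: saturation/brightness distance from bench colour
x,y=map(int,v);L=cv2.cvtColor(cv2.GaussianBlur(c['img'],(3,3),0),cv2.COLOR_RGB2LAB).astype(float);bg=np.median(L[y-60:y+60,x-60:x+60].reshape(-1,3),0)
d=np.abs(L[...,1:]-bg[1:]).sum(2)
for yy in range(y-36,y+37,4):print(yy,''.join('#' if t>5 else '.' for t in d[yy,x-50:x+50:2]),' ',''.join('%x'%(int(t)//16) for t in L[yy,x-50:x+50:2,0]))
E
```

```text
clock: 32.27
ee_pos: [487.1, -137.5, 194.0]
eef_rot: [-3.141, 0.0, 3.141]
wrist_force: [1.7, 0.1, -0.2]
width: 0.745
finger_force: 0.0
clock: 32.93
ee_pos: [627.1, -137.5, 271.2]
eef_rot: [3.142, -0.001, 3.141]
wrist_force: [0.1, -0.7, 0.6]
width: 0.74
finger_force: 0.0
[ 626.77017963 -137.4873754   271.98630864]
[[550.5, -150.8], [551.6, -126.9], [577.4, -152.2], [578.5, -128.4], [604.5, -153.3], [605.5, -129.4]]
[275.22723028  61.66805269] [275.24407356  64.7540121 ]
28 ..................................................   dddddddeedddeddedddddddddddddddddddeddedddddddeedd
32 ..................................................   ddddddddddddddddddddedeeeedddddddddeededeeededdddd
36 ..................................................   ddddddddddddddeedeedeedeeeedeedddeeeedddeddddeeedd
40 ..................................................   eeeddddddddddddddddedddddeeddddddeeddeeddddddeeddd
44 ..................................................   dddddddddddeeedddedddedddddddededddedddeeedddeeeee
48 ........................####......................   ddddddddddddddddddddddccbbbbbcdeedd
[... 707 characters left out ...]
....   eddedddeeeddedddddd8accccbbbbbb86889dddeddeedeeddd
80 .....................############.................   ddddddddddddddeddddd867abbbb954688adeeeddddeeddddd
84 .......................######.....................   dddeddddddddddeddddddc96554569ccdddddddddddeeddddd
88 ..................................................   dddddddddddddddddddeeddddeddeddeeeeeddddeddedeeedd
92 ..................................................   ddeeeedeeeeeedddddddedddeeeeeedddddeeeedeeeedddddd
96 ..................................................   dddddddddeeddeddddddeeeeedeedeeddddeeeeeeeddeeeeed
100 ..................................................   dddddddddeddddddeeddddeeeeeeeeeeeedddddeeeeeeeeeed
```

```bash
python3 -c "
from rig import r
print(r.close_job())"
```

```text
the job is handed in; nothing more can be done
None
```

The job is handed in at about 33 s: the last camera checks put bucket, lid, rack and large weight in place, and I never went for the small weight or re-measured it; no verdict came back.

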